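Index the weld positioner to the side of the fume extractor

ROBOT

A 6-joint arm with a two-finger parallel gripper is mounted at the origin on the work surface. World frame = base frame: x ahead of the robot, y to its left, z up, the work surface at z = 0. Lengths are in m, angles in rad, forces in N, time in s.
With the tool pointing down it reaches from about 0.3 to 0.875 m from the base axis. Payload 6.4 kg.
Tool frame: the origin (TCP) lies midway between the tips of the shut fingers; the grasp point (between the pads) lies 19 mm behind it; z points along the fingers, y is the line along which they close (so a half turn about z gives the same grasp; the last joint's range is limited). The gripper opens to 85 mm and grips with 20 to 120 N. Pads are 22 mm wide; open, the fingers measure 114 mm over their backs; the gripper's body (76 mm by 85 mm) begins 54 mm behind the grasp point. The pads swing forward as they close: fully open they stand 13 mm farther back than shut.
Start: joints at [0.918, 0.181, 1.607, -0, 1.354, -0.206], TCP at [0.248, 0.519, 0.231] pointing down, gripper open.
Joint ranges: [-2.99, 2.99], [-0.89, 2.07], [0.3, 2.58], [-1.14, 4.28], [0, 2.63], [-3.12, 3.12]. Speed limits (rad/s): [2.57, 2.57, 3.01, 3.14, 3.14, 3.14].

INTERFACE

Orientations are given as a unit quaternion [w, x, y, z].
In Python, from plant import ctrl, optics, sign_off gives the robot as it stands. The module is installed in compiled form; this text tells all that it offers. Calls block until the motion is done:
- ctrl.move_pose(position, orientation): joint-space move of the TCP to a pose.
- ctrl.line_to(position, orientation=None, speed=0.15, force_limit=None): straight line of the TCP; orientation=None keeps the orientation; speed is the mean speed in m/s. With force_limit (N) it stops when the force on the tool has changed by that much, and returns True; else False.
- ctrl.move_j(angles): joint-space move.
- ctrl.command_gripper(opening, newtons=None): finger opening in m; newtons is the grip in N (None keeps the last); returns when the fingers have stopped.
- ctrl.wait(seconds).
- ctrl.inverse_kinematics(position, orientation): joint angles nearest the present ones, or None.
- ctrl.state(): the state.
- optics.snapshot(name): name is "scene" or "top"; returns the picture (400x640x3 uint8, red, green, blue); there is no depth.
- optics.get_calibration(name): a dict with "fx", "fy", "cx", "cy" (pixels), "k1" (the pictures are not rectified: a ray, as slopes to the right and down, at radius r is drawn at 1 + k1 r^2 times it, then the intrinsics apply), "origin" and "rotation" of the camera in the world. Camera axes: x right, y down, z forward; pixel columns grow to the right and rows downward; lengths in m; the calibration is good to about 2 mm. A picture is of the moment at which its call begins. get_calibration takes no time and is no camera call.
A pose or a line that the arm cannot do raises ctrl.Unreachable and nothing moves.
- sign_off(): hands the job in; it is judged then, once.
The state is a dict: "t": time; "joint_pos": joint angles; "dq": joint speeds; "effort": joint torques, N m; "ee_pos": TCP position; "ee_rot": TCP orientation; "wrist_force": force on the tool from outside, world axes, zero at the start; "wrist_torque": the same for the moment, N m; "grip_width": finger opening in m; "gripper_force": force on a finger pad.
Only numpy, scipy, OpenCV 4.12 (cv2) and the standard library are available. Lean on these libraries where they do the work, as an engineer would, in place of code of your own. Each camera call takes 0.05 s, during which the arm holds its last target. There are 200 camera calls.

TASK

Re-index the blue weld positioner so that the work on its turntable is turned towards the orange fume extractor: lift the yellow T-handle of the index plunger and give it a quarter turn counter-clockwise so that it stays up by itself when let go, swing the turntable by its red post to the brass station on the extractor's side, then turn the T-handle back and make sure that the plunger has dropped fully home into that station's notch, so that the turntable is locked there. Leave the loose tools and offcuts lying around it where they are.

Things in the scene. Friction and masses are not known exactly. Their poses are not given: they have to be found in the camera images.
- positioner: Fixed blue weld positioner, 210 mm round foot, yaw differs. Origin: on the turntable's upright axis at bench level; x points from its plunger bracket through the axis, y to the left of that, z up. The bracket (60 mm wide, to z = 100 mm, 65 to 175 mm from the axis) overhangs the disc's rim on the -x side; the plunger's upright axis is at x = -85 mm, y = 0.
- disc (a point): Centre of the top of the steel turntable disc (200 mm across), 60 mm above the bench. The work is fixed on it: an octagonal gusset with foot plate, pipe stub and bars, none of it above 145 mm over the bench or more than 65 mm from the axis; its copper weld seam is on the post's side.
- rail (a point): Middle notch of the raised arc rail on the disc, 85 mm from the axis, rail top 74 mm over the bench. The notch, 15 mm wide, is under the plunger at the start. Near each rail end brass blocks form one more 15 mm notch (plunger nose: 12 mm, flat). They were set by hand: they come under the plunger at a turn of about 1.31 rad (75 degrees) either way, up to 0.13 rad more or less, not known beforehand.
- collar (a point): Top of the steel collar (30 x 40 mm) on the bracket, on the plunger's axis, 120 mm above the bench. The slot in it (along the positioner's x) takes the cross pin of the plunger at twist 0; after the quarter turn the pin rests across its top.
- turntable (a joint): Turn of the turntable, rad: 0 at the middle station (locked there at the start, give or take 0.02), positive counter-clockwise from above (red post goes to the positioner's +y side), stops at -1.55 and 1.55. Stays where left; pushing it by the post takes 2 to 6 N unless the plunger is in a notch. Stations: about +1.31 on the +y side, about -1.31 on the -y side, each within 0.13.
- plunger (a joint): Lift of the plunger, m: 0 home in a notch; about 0.012 nose riding on the arc rail (not locked); about 0.018 held up by its pin after the quarter turn; 0.022 upper stop. Spring and weight pull it down with 8 to 11 N. Riding on the rail, it drops into a notch by itself when one comes under it; the turntable then stands firm but for about 0.02 rad of play either way.
- twist (a joint): Turn of the T-handle, rad, positive counter-clockwise from above, stops at 0 and 1.57. At 0 (start) the plunger can go down; it can be turned only when lifted 0.018 m or more; turned by over about 1 rad the pin rests on the collar and holds the plunger up; turned back to within about 0.15 of 0 it drops. Stays where it is left.
- tbar (a point): Centre of the yellow bar of the T-handle, on the plunger's axis: 70 mm long (along the point's x), 16 mm wide (along its y), 22 mm high. It lies along the positioner's x at twist 0, across it after the quarter turn. At lift 0 the centre is 156 mm above the bench, its underside 25 mm above the collar; it rises with the plunger.
- post (a point): Centre of the red sleeve on the turntable's upright post: round, 22 mm across, from 105 to 180 mm above the bench, the point at 145 mm. It stands 85 mm from the turntable's axis, opposite the plunger at turn 0, and goes round with the turntable. It can be gripped from above; the fingers pivot on it.
- extractor: Fixed round orange and black fume extractor canister, 170 mm across, 220 mm high with its handle, standing about 0.46 m to one side of the bench's middle; which side differs. Origin: centre of its underside. It tells which station is wanted: the one on the side of the positioner (+y or -y) where it stands.
- crate: Fixed wooden crate of steel bars, 250 x 170 x 85 mm, standing on the other side. Origin: centre of its underside.
- hammer: Loose hammer lying on the bench, bystander. Origin: on the bench under its middle.
- brush: Loose brush lying on the bench, bystander. Origin: on the bench under its middle.
- wrench: Loose wrench, 150 mm, lying beside the positioner, bystander. Origin: on the bench under its middle.
- spray: Loose spray can, 56 mm across, 160 mm high, standing, bystander. Origin: centre of its underside.
- offcut0: Loose ribbed bar offcut, 20 mm thick, 110 mm long, lying beyond the positioner, bystander. Origin: on the bench under its middle.
- offcut1: A second bar offcut like it, bystander. Origin: on the bench under its middle.
- square: Loose red triangular magnetic square, about 90 mm, 18 mm thick, lying beside the positioner, bystander. Origin: on the bench under its middle.
Not all that is in view belongs to the job. There is more than one size of the extractor; the one meant has the size given above.

How it is judged:
By the outcome, as a careful person would: the job done as asked, in the order asked, and still so for the second after the job is handed in, with the robot touching nothing.
It also fails if it takes over 72 s, if anything falls off the work surface, if the arm or the gripper's body presses on something with over 40 N, if the wrist force passes 120 N, or if a joint passes its speed limit or range.

## Working session

There is one attempt and no reset: what is moved stays moved. The work goes in short steps, each a Python script; the robot and the scene stay as the last script left them, time stands still between calls to the robot, and variables do not carry over. Pictures are saved under pics/ and viewed, at most 10 in all, crops included, and the job is handed in when it is done.

```bash
mkdir -p pics
python3 - <<'E'
from plant import ctrl, optics
import cv2
for n in ("scene","top"):
    im=optics.snapshot(n); cv2.imwrite(f"pics/{n}0.png",im[:,:,::-1]); 
    c=optics.get_calibration(n); print(n,c)
s=ctrl.state(); print(s['t'],s['ee_pos'],s['ee_rot'],s['grip_width'])
E
```

```text
scene {'fx': 502.09855013915205, 'fy': 502.09855013915205, 'cx': 327.7663062190644, 'cy': 198.56298613145697, 'k1': 0.012116824454646409, 'origin': array([1.45295043, 0.10091312, 1.44414331]), 'rotation': array([-0.20240953,  0.64462154,  0.70339008, -0.22076198])}
top {'fx': 446.164500832482, 'fy': 446.164500832482, 'cx': 316.56718240622126, 'cy': 202.1772381039584, 'k1': -0.09386929490367359, 'origin': array([0.38744719, 0.03827712, 1.78404102]), 'rotation': array([-0.02822128,  0.71687709, -0.6957639 ,  0.03468998])}
0.1 [0.24813047 0.51816755 0.23045854] [-3.39411342e-04  2.21562964e-01  9.75145749e-01 -7.10903733e-04] 0.0853078677162487
```

View pics/scene0.png

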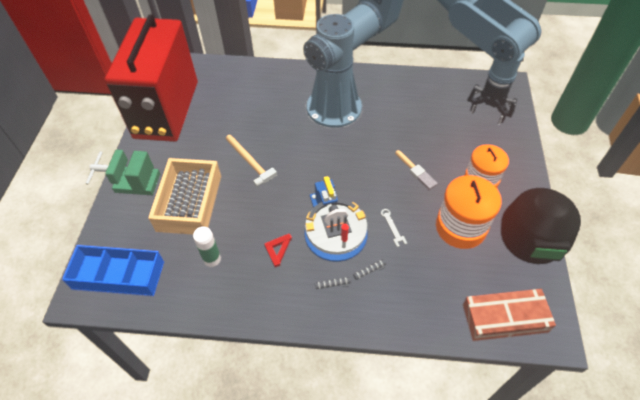

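View pics/top0.png

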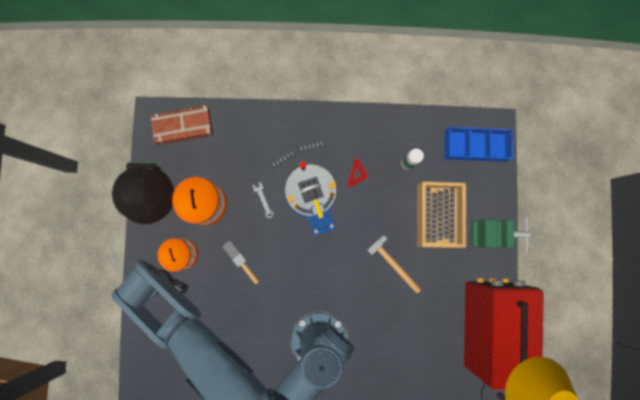

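The extractor is at top (198,200), on world +y, so the wanted station is the positioner's +y one. Next I'll look at an enlarged view of the positioner.

Run:
```python
import cv2,numpy as np
a=cv2.imread("pics/top0.png")[150:240,270:360]; b=cv2.imread("pics/scene0.png")[170:260,295:375]
a=cv2.resize(a,(396,540),interpolation=3) if 0 else cv2.resize(a,None,fx=5,fy=5,interpolation=2)
b=cv2.resize(b,None,fx=4.5,fy=5,interpolation=2) if 0 else cv2.resize(b,None,fx=5,fy=5,interpolation=2)[:450]
cv2.imwrite("pics/crop0.png",np.hstack([a[:,:400],b[:,:400]]))
```

```text
(no output)
```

View pics/crop0.png

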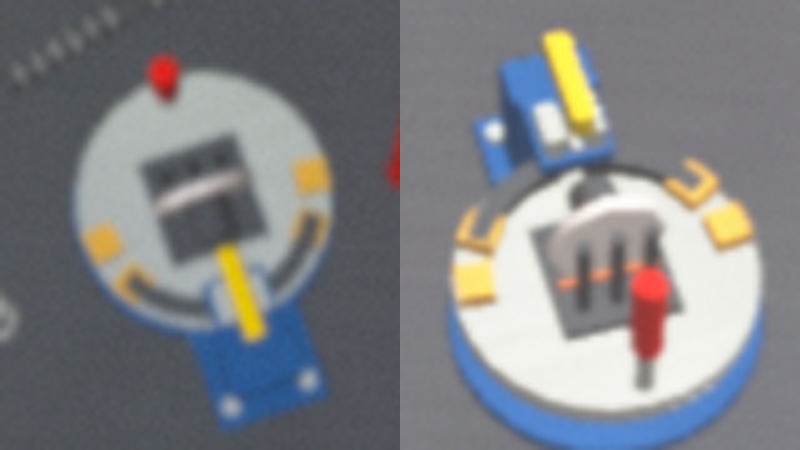

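The crop shows: disc centre ≈ top (310.6,190) and scene (336,228); T-bar centre top (318.2,208.4) and scene (329.2,186); post top at top (302.8,164.2) and scene (345,226.6).

```bash
cat > h.py <<'E'
from plant import ctrl, optics
import cv2, numpy as np
from scipy.spatial.transform import Rotation as R
def ray(n,uv):
    c=optics.get_calibration(n); K=np.array([[c['fx'],0,c['cx']],[0,c['fy'],c['cy']],[0,0,1.]])
    p=cv2.undistortPoints(np.array([[uv]],float),K,np.array([c['k1'],0,0,0.]))[0,0]
    w,x,y,z=c['rotation']; return np.array(c['origin']),R.from_quat([x,y,z,w]).as_matrix()@[p[0],p[1],1]
def at(n,uv,z):
    o,d=ray(n,uv); return o+d*(z-o[2])/d[2]
def quat(a):  # tool down, closing line (tool y) along world angle a
    y=np.array([np.cos(a),np.sin(a),0]); z=np.array([0,0,-1.]); x=np.cross(y,z)
    q=R.from_matrix(np.array([x,y,z]).T).as_quat(); return [q[3],q[0],q[1],q[2]]
def st(): 
    s=ctrl.state(); print(round(s['t'],2),np.round(s['ee_pos'],4),'F',np.round(s['wrist_force'],1),'M',np.round(s['wrist_torque'],2),'w',round(s['grip_width'],4),'gf',s['gripper_force'],'q',np.round(s['joint_pos'],2)); return s
E
python3 - <<'E'
from h import *
for n,l in (("top",[("disc",(310.6,190),.06),("tbar",(318.2,208.4),.167),("post",(302.8,164.2),.18),("ext",(198,200),.2),("b1",(316.4,199),.167),("b2",(321,217.4),.167)]),("scene",[("disc",(336.2,227.6),.06),("tbar",(329.2,186),.167),("post",(345,226.6),.18)])):
    for k,uv,z in l: print(n,k,np.round(at(n,uv,z),4))
E
```

```text
top disc [0.5883 0.0494 0.06  ]
top tbar [0.5094 0.019  0.167 ]
top post [0.668  0.0799 0.18  ]
top ext [0.5239 0.4504 0.2   ]
top b1 [0.5435 0.0265 0.167 ]
top b2 [0.477  0.0079 0.167 ]
scene disc [0.604  0.0543 0.06  ]
scene tbar [0.5183 0.024  0.167 ]
scene post [0.6719 0.084  0.18  ]
```

```bash
cat >> h.py <<'E'
YAW=0.365; AX=np.array([0.591,0.0515]); TB=AX-.085*np.array([np.cos(YAW),np.sin(YAW)])
E
python3 - <<'E'
from h import *
for a in (YAW+np.pi/2,YAW-np.pi/2):
    for d in (0,np.pi/2): print(a,d,ctrl.inverse_kinematics([*TB,.138],quat(a+d)))
E
```

```text
1.9357963267948965 0 [-1.90805370e-01  1.48265332e-01  1.84720707e+00 -4.44089210e-16
  1.14612025e+00 -2.12660170e+00]
1.9357963267948965 1.5707963267948966 [-1.90805370e-01  1.48265332e-01  1.84720707e+00 -4.44089210e-16
  1.14612025e+00  2.58578728e+00]
-1.2057963267948966 0 [-1.90805370e-01  1.48265332e-01  1.84720707e+00 -4.44089210e-16
  1.14612025e+00  1.01499096e+00]
-1.2057963267948966 1.5707963267948966 [-1.90805370e-01  1.48265332e-01  1.84720707e+00 -4.44089210e-16
  1.14612025e+00 -5.55805370e-01]
```

Run:
```python
from h import *
q=quat(YAW-np.pi/2)
ctrl.line_to([.30,.45,.30],speed=.3)
ctrl.move_pose([*TB,.26],q); st()
ctrl.command_gripper(.055,25)
im=optics.snapshot("scene")[150:250,275:395]
cv2.imwrite("pics/c1.png",cv2.resize(im,None,fx=6,fy=6,interpolation=2)[:,:,::-1])
```

```text
2.37 [0.5115 0.0221 0.2599] F [-0.   0.3  0.2] M [-0.   -0.01 -0.03] w 0.0853 gf 0.0 q [-0.19  0.01  1.73  0.    1.4   1.01]
```

View pics/c1.png

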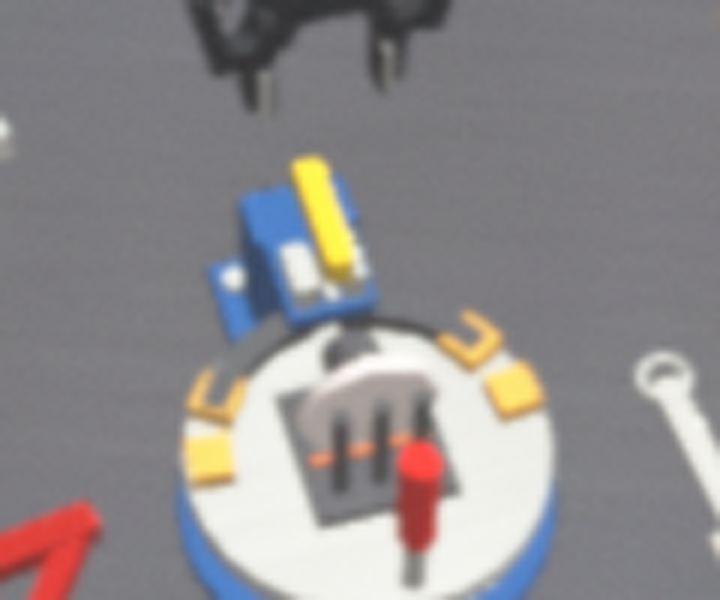

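The gripper is lined up over the T-bar. The +y station's brass U is at scene (353.7,206.2). Grasp and lift next.

Run:
```python
from h import *
for n,uv in (("scene",(353.7,206.2)),("top",(296.6,206.6))):
    p=at(n,uv,.072)[:2]; d=p-AX; print(n,p,np.hypot(*d),(np.arctan2(d[1],d[0])-YAW-np.pi)%(2*np.pi)-2*np.pi)
print(ctrl.line_to([*TB,.138],speed=.12,force_limit=6))
s=st()
ctrl.command_gripper(0.0,50); st()
```

```text
scene [0.52400655 0.10576337] 0.08621273085562439 -1.0457968723044502
top [0.52103179 0.1011568 ] 0.08579829777327092 -0.9822098352710862
False
3.99 [0.5122 0.0211 0.1388] F [-0.2  0.4 -0.7] M [-0.01  0.02 -0.08] w 0.0546 gf 0.0 q [-0.19  0.15  1.85  0.    1.15  1.01]
4.42 [0.5115 0.0224 0.1388] F [-2.   5.7  6.1] M [ 0.75  0.43 -0.02] w 0.0156 gf 50.43636381626129 q [-0.19  0.15  1.85  0.    1.15  1.01]
```

Run:
```python
from h import *
for k,n,uv in (("sq","scene",(275+514/6,150+390/6)),("sq","top",(270+102/5,150+243/5)),("sqedge","scene",(275+503/6,150+375/6)),("capedge","scene",(275+491/6,150+350/6)),("sqedge","top",(270+108/5,150+258/5)),("capedge","top",(270+125/5,150+270/5))):
    p=at(n,uv,.074)[:2]; d=p-AX; print(k,n,p,np.hypot(*d),(np.arctan2(d[1],d[0])-YAW-np.pi)%(2*np.pi)-2*np.pi)
q=quat(YAW-np.pi/2)
for z in (.147,.156,.1585):
    p=np.array([.5112,.0221,z]); print(ctrl.line_to(p,q,speed=.03,force_limit=35)); st()
```

```text
sq scene [0.55784547 0.13030411] 0.08549450420377012 -1.5375557685369392
sq top [0.55102748 0.12597279] 0.08452217609410934 -1.4431905438221273
sqedge scene [0.54865471 0.12386424] 0.08384334893233514 -1.4063535645222025
capedge scene [0.53289497 0.11648252] 0.0871718004451747 -1.2062148595161775
sqedge top [0.53957801 0.12095556] 0.08641929923112049 -1.2984946412998797
capedge top [0.53071312 0.10756769] 0.08232917633327407 -1.1141525373040988
False
4.88 [0.5112 0.0225 0.1464] F [ 3.9  2.8 -9.7] M [ 0.38 -0.85  0.05] w 0.0148 gf 48.787171840667725 q [-0.19  0.14  1.84  0.    1.16  1.02]
False
5.33 [0.5112 0.0225 0.1553] F [  5.3   3.1 -10.2] M [ 0.39 -0.98  0.03] w 0.0155 gf 48.826342821121216 q [-0.19  0.12  1.84  0.    1.18  1.02]
False
5.58 [0.5112 0.0225 0.1577] F [  5.7   3.7 -11.5] M [ 0.39 -0.93  0.11] w 0.0151 gf 48.88541221618652 q [-0.19  0.12  1.83  0.    1.19  1.02]
```

Run:
```python
from h import *
ctrl.line_to([.5112,.0221,.1597],speed=.03,force_limit=25); st()
for d in (.3,.6,.9,1.2,1.5,1.57):
    q=quat(YAW-np.pi/2+d)
    ctrl.move_j(ctrl.inverse_kinematics([.5112,.0221,.1597],q)); s=st()
    if np.linalg.norm(s['wrist_force'])>45: print('stop');break
```

```text
5.83 [0.5112 0.0224 0.1589] F [  5.2   4.2 -11. ] M [ 0.42 -0.96  0.08] w 0.015 gf 48.93019437789917 q [-0.19  0.12  1.83  0.    1.19  1.02]
6.22 [0.5112 0.0225 0.1588] F [  5.7   3.3 -10. ] M [ 0.47 -0.99  0.02] w 0.0156 gf 48.92129123210907 q [-0.19  0.12  1.83  0.    1.19  0.72]
6.61 [0.5112 0.0225 0.1588] F [  5.5   3.9 -10.8] M [ 0.47 -1.05  0.01] w 0.0149 gf 48.96263837814331 q [-0.19  0.12  1.83  0.    1.19  0.42]
7.0 [0.5111 0.0226 0.1587] F [  5.2   3.2 -11.7] M [ 0.54 -1.02  0.06] w 0.015 gf 49.00192201137543 q [-0.19  0.12  1.83  0.    1.19  0.12]
7.39 [0.5111 0.0226 0.1587] F [  5.2   4.5 -10.6] M [ 0.54 -1.02  0.03] w 0.0152 gf 49.0355122089386 q [-0.19  0.12  1.83  0.    1.19 -0.18]
7.78 [0.511  0.0226 0.1587] F [  5.6   3.  -11.1] M [ 0.56 -0.96  0.03] w 0.0152 gf 49.05117988586426 q [-0.19  0.12  1.83  0.    1.19 -0.48]
8.03 [0.511  0.0226 0.1587] F [  4.5   2.9 -12. ] M [ 0.54 -0.96  0.02] w 0.0151 gf 49.04710292816162 q [-0.19  0.12  1.83  0.    1.19 -0.55]
```

Run:
```python
from h import *
ctrl.line_to([.5111,.0223,.1565],speed=.03,force_limit=20); st()
ctrl.command_gripper(.045); st()
ctrl.line_to([.5111,.0223,.24],speed=.15)
AX2=np.array([.511,.0223])+.085*np.array([np.cos(YAW),np.sin(YAW)])
P=AX2+.085*np.array([np.cos(YAW),np.sin(YAW)]); print(AX2,P)
ctrl.command_gripper(.06)
ctrl.move_pose([*P,.25],quat(YAW-np.pi/2)); st()
im=optics.snapshot("scene")[150:250,275:395]
cv2.imwrite("pics/c2.png",cv2.resize(im,None,fx=6,fy=6,interpolation=2)[:,:,::-1])
```

```text
8.24 [0.5112 0.0226 0.1566] F [-0.8  0.3  5.6] M [0.01 0.07 0.04] w 0.0152 gf 51.3375324010849 q [-0.19  0.12  1.83  0.    1.18 -0.55]
8.63 [0.5103 0.0233 0.155 ] F [ 0.2  0.3 -0.3] M [ 0.02  0.01 -0.03] w 0.045 gf 0.0 q [-0.19  0.12  1.84  0.    1.18 -0.55]
[0.59040052 0.05264069] [0.66980104 0.08298138]
11.16 [0.6696 0.0829 0.2499] F [ 0.2 -0.7  0.2] M [ 0.01 -0.01  0.  ] w 0.0599 gf 0.0 q [-0.05  0.39  1.31 -0.    1.44  1.15]
```

View pics/c2.png

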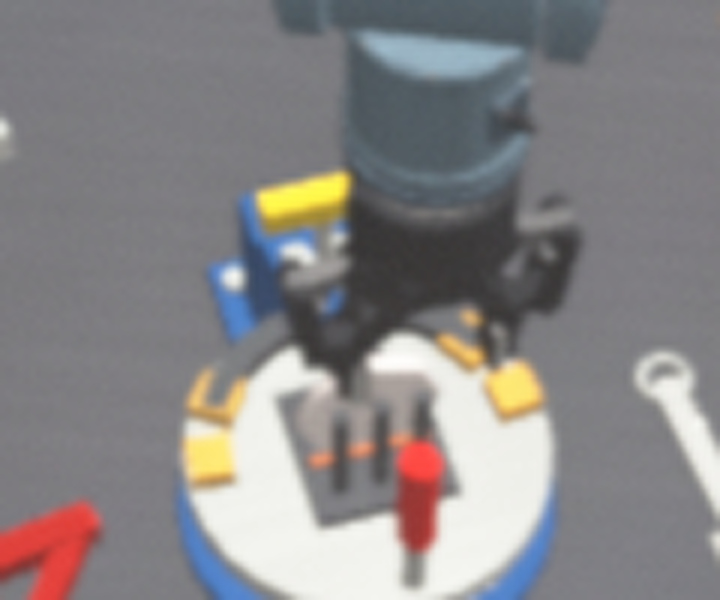

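The T-bar now lies crosswise and stays up by itself. Next I'll grip the post from above and swing it.

Run:
```python
from h import *
P=[.6698,.083]
print(ctrl.line_to([*P,.146],speed=.12,force_limit=6)); st()
ctrl.command_gripper(0,30); s=st()
if .018<s['grip_width']<.026:
    A=np.array([.5904,.0526]); e=s['ee_pos'][:2]-A; print(np.hypot(*e),np.arctan2(e[1],e[0]))
    for t in np.arange(.1,1.21,.1):
        az=YAW+t; p=A+.085*np.array([np.cos(az),np.sin(az)])
        if ctrl.line_to([*p,.146],quat(az-np.pi/2),speed=.08,force_limit=30): print('hit',t); st(); break
    st()
```

```text
False
12.22 [0.6705 0.083  0.1471] F [0.  0.4 0.2] M [-0.01 -0.06 -0.01] w 0.0599 gf 0.0 q [-0.05  0.47  1.4   0.    1.26  1.15]
12.66 [0.6702 0.0832 0.147 ] F [-0.7  1.8  4.2] M [ 0.23  0.26 -0.11] w 0.0214 gf 30.264529287815094 q [-0.05  0.47  1.4   0.    1.26  1.15]
0.08545609280194615 0.3659865277423462
15.76 [0.5919 0.1378 0.1469] F [3.2 0.4 5. ] M [-0.01 -0.32  0.36] w 0.0211 gf 31.014073491096497 q [0.03 0.33 1.6  0.   1.21 0.04]
```

Run:
```python
from h import *
A=np.array([.5904,.0526]); az=YAW+1.235; p=A+.085*np.array([np.cos(az),np.sin(az)])
print(ctrl.line_to([*p,.146],quat(az-np.pi/2),speed=.06,force_limit=30)); s=st()
e=s['ee_pos'][:2]-A; print(np.arctan2(e[1],e[0])-YAW)
ctrl.command_gripper(.06); ctrl.line_to([*p,.25],speed=.2)
T=[.5111,.0223]; q=quat(YAW)
ctrl.move_pose([*T,.25],q)
im=optics.snapshot("scene")[150:250,275:395]
cv2.imwrite("pics/c3.png",cv2.resize(im,None,fx=6,fy=6,interpolation=2)[:,:,::-1])
ctrl.command_gripper(.045)
print(ctrl.line_to([*T,.157],speed=.12,force_limit=6)); st()
```

```text
False
16.01 [0.589  0.1378 0.1469] F [ 1.8 -0.   5.3] M [-0.03 -0.29  0.44] w 0.021 gf 31.04936420917511 q [0.03 0.33 1.6  0.   1.21 0.  ]
1.2217694514051136
False
19.02 [0.5117 0.0222 0.1578] F [-0.2 -0.3  0.7] M [-0.01 -0.02  0.02] w 0.045 gf 0.0 q [-0.19  0.12  1.83  0.    1.19 -0.55]
```

View pics/c3.png

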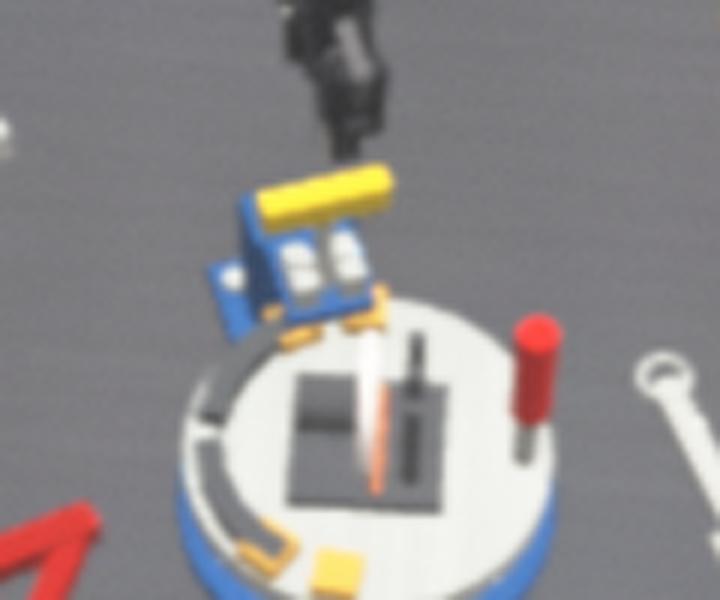

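The post stands at about 1.22. Below the bracket, the notch gap is visible between brass edges at crop (322,332) and (345,325). I'll compute its angle from the plunger line, then turn the T-handle back.

Run:
```python
from h import *
A=np.array([.5904,.0526])
for u in ((322,332),(345,325),(333,329)):
    d=at("scene",(275+u[0]/6,150+u[1]/6),.072)[:2]-A; print(np.hypot(*d),(np.arctan2(d[1],d[0])-YAW)%(2*np.pi)-np.pi)
T=np.array([.5111,.0223])
ctrl.command_gripper(0,50); s=st()
ctrl.line_to([*T,.1602],speed=.03,force_limit=30); st()
for d in (.3,.6,.9,1.2,1.5,1.57):
    ctrl.move_j(ctrl.inverse_kinematics([*T,.1602],quat(YAW-d))); 
    s=ctrl.state(); print(np.round(s['wrist_force'],1),np.round(s['wrist_torque'],2))
    if np.linalg.norm(s['wrist_force'])>45: break
st()
print(ctrl.line_to([*T,.1385],speed=.03,force_limit=20)); st()
```

```text
0.06916339837008055 0.07264932138912616
0.07048899730138133 -0.12006974247793156
0.06925003814351172 -0.01948567198857898
19.38 [0.5114 0.0221 0.1579] F [-2.1 -0.7  6.3] M [-0.07  0.37  0.01] w 0.0151 gf 50.312063097953796 q [-0.19  0.12  1.83 -0.    1.19 -0.55]
19.64 [0.5112 0.0222 0.1594] F [  5.6  -1.3 -10.7] M [-0.24 -0.96 -0.02] w 0.0152 gf 48.99639844894409 q [-0.19  0.12  1.83  0.    1.19 -0.55]
[  4.9  -2.  -10.1] [-0.26 -0.92  0.04]
[  4.3  -1.8 -11.5] [-0.39 -0.93 -0.04]
[  4.5  -2.2 -10.7] [-0.39 -0.78 -0.02]
[  3.   -2.9 -10.5] [-0.34 -0.55 -0.01]
[ 3.5 -1.5 -9.9] [-0.36 -0.43  0.01]
[  1.2  -0.5 -10.7] [-0.35 -0.31 -0.05]
21.85 [0.5107 0.0224 0.16  ] F [  1.2  -0.5 -10.7] M [-0.35 -0.31 -0.05] w 0.0151 gf 49.03399586677551 q [-0.19  0.12  1.83  0.    1.19  1.01]
True
22.3 [0.5106 0.0224 0.1488] F [  5.8   0.3 -10.4] M [-0.15 -1.05  0.07] w 0.0153 gf 50.121336579322815 q [-0.19  0.13  1.84 -0.    1.17  1.02]
```

Run:
```python
from h import *
T=np.array([.5108,.0223])
for z in (.146,.1435,.141,.1395):
    r=ctrl.line_to([*T,z],speed=.03,force_limit=20); print(r); s=st()
    if r: break
```

```text
False
22.55 [0.5107 0.0224 0.1454] F [ 2.   0.1 -9.1] M [-0.19 -0.55  0.04] w 0.0151 gf 50.25627672672272 q [-0.19  0.14  1.84 -0.    1.17  1.02]
False
22.8 [0.5107 0.0223 0.1432] F [ 1.7  0.3 -9.3] M [-0.15 -0.57  0.06] w 0.0149 gf 50.275999903678894 q [-0.19  0.14  1.84 -0.    1.16  1.02]
False
23.05 [0.5107 0.0224 0.1408] F [ 1.5 -0.2 -8.7] M [-0.12 -0.47  0.07] w 0.0149 gf 50.33966839313507 q [-0.19  0.15  1.84 -0.    1.16  1.02]
False
23.3 [0.5109 0.0223 0.1402] F [-4.6  0.6 -0. ] M [ 0.04  0.29 -0.01] w 0.0152 gf 51.73336386680603 q [-0.19  0.15  1.84 -0.    1.16  1.02]
```

Run:
```python
from h import *
ctrl.command_gripper(.045); T=[.5108,.0223]
ctrl.line_to([*T,.25],speed=.2); ctrl.command_gripper(.06)
A=np.array([.5904,.0526]); az=YAW+1.225
P=lambda az:[*(A+.085*np.array([np.cos(az),np.sin(az)]))]
ctrl.move_pose([*P(az),.25],quat(az-np.pi/2))
ctrl.line_to([*P(az),.146],speed=.12,force_limit=6)
ctrl.command_gripper(0,30); st()
for d in (.08,-.08):
    r=ctrl.line_to([*P(az+d),.146],speed=.03,force_limit=12); s=st(); e=s['ee_pos'][:2]-A; print(d,r,np.arctan2(e[1],e[0])-YAW)
ctrl.line_to([*P(az),.146],speed=.03)
ctrl.command_gripper(.06); st(); ctrl.line_to([*P(az),.25],speed=.2)
ctrl.move_pose([.40,.30,.35],quat(az-np.pi/2))
im=optics.snapshot("scene")[150:250,275:395]
cv2.imwrite("pics/c4.png",cv2.resize(im,None,fx=6,fy=6,interpolation=2)[:,:,::-1]); st()
```

```text
27.08 [0.5881 0.1377 0.1468] F [-5.2 -1.   4.9] M [-0.06  0.81  0.08] w 0.0212 gf 29.195699393749237 q [ 0.03  0.33  1.6  -0.    1.21  0.01]
27.29 [0.5866 0.1378 0.1468] F [-0.4  1.1  3.7] M [0.08 0.17 0.12] w 0.0209 gf 30.327701568603516 q [0.03 0.32 1.61 0.   1.2  0.01]
0.08 True 1.2504623915233388
27.52 [0.5879 0.1378 0.1468] F [-4.4 -0.1  5.6] M [-0.08  0.49 -0.18] w 0.0212 gf 30.57107001543045 q [0.03 0.33 1.6  0.   1.21 0.01]
-0.08 True 1.2347191219678102
28.23 [0.5887 0.1375 0.1457] F [ 0.5 -0.2  0. ] M [-0.06  0.03 -0.02] w 0.0598 gf 0.0 q [0.03 0.33 1.6  0.   1.21 0.01]
29.98 [0.4007 0.2992 0.3488] F [ 0.4  0.7 -0.3] M [-0.08 -0.    0.01] w 0.0601 gf 0.0 q [ 0.4  -0.06  1.63 -0.    1.58  0.39]
```

View pics/c4.png

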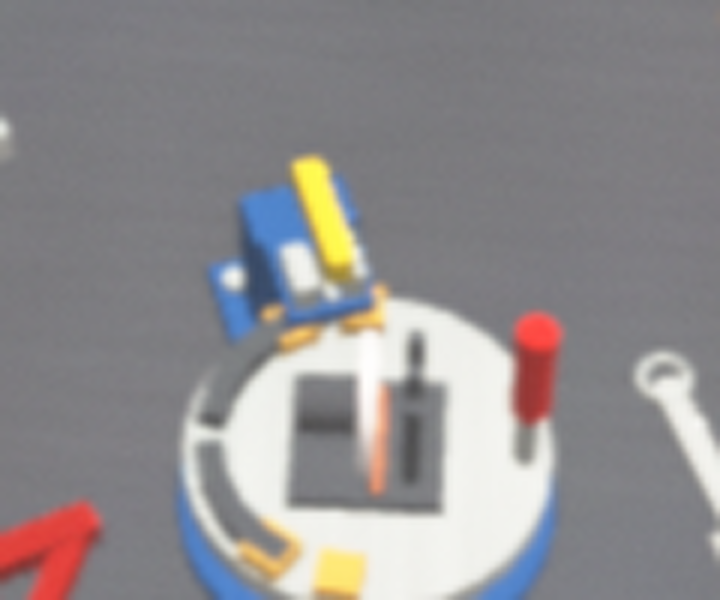

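The T-bar sits exactly where it did at the start, crop (293–355, 157–275), so the plunger is home. The post at crop (538,335) resisted pushes both ways, so the turntable is locked.

```bash
python3 -c "
from plant import sign_off
print(sign_off())"
```

```text
the job is handed in; nothing more can be done
None
```

The job is handed in: the turntable is turned to the brass station on the extractor's side, at about +1.24 rad, the T-handle is turned back, and the plunger is fully home and held firm when I pushed the post both ways.

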